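# Bring the bench magnifier over the gold piece and switch on its light

## Robot

A 7-joint arm with a two-finger parallel gripper is mounted at the origin on the work surface. World frame = base frame: x ahead of the robot, y to its left, z up, the work surface at z = 0. Lengths are in m, angles in rad, forces in N, time in s.
With the tool pointing down it reaches from about 0.425 to 0.95 m from the base axis. Payload 16.7 kg.
Tool frame: the origin (TCP) lies midway between the tips of the shut fingers; the grasp point (between the pads) lies 19 mm behind it; z points along the fingers, y is the direction in which the jaws open and shut (so a half turn about z gives the same grasp; the last joint's range is limited). The gripper opens to 94 mm and grips with 3 to 60 N. Pads are 16 mm wide; open, the fingers measure 119 mm over their backs; the gripper's body (75 mm by 177 mm) begins 78 mm behind the grasp point.
Start: joints at [1.087, 0.426, 0.074, 1.606, -0.034, 1.111, -0.067], TCP at [0.222, -0.637, 0.205] pointing down, gripper open.
Joint ranges: [-2.85, 2.85], [-0.5, 2.14], [-1.23, 1.37], [0.21, 2.46], [-1.02, 4.16], [0.16, 2.05], [-2.73, 2.73]. Speed limits (rad/s): [1.89, 1.89, 2.39, 2.39, 3.01, 3.01, 3.01].

## Interface

Orientations are given as a unit quaternion [w, x, y, z].
In Python, from rig import monitor, capture, camera_info, ticket gives the robot as it stands. The module is installed in compiled form; this text tells all that it offers.
- The arm moves only by the tool servo_tool, never from a script. Its argument "motion" is a list of rows, each an object with "offset": the shift along the tool's x, y, z in mm, a list of three; "turn": the turn, a rotation vector about the tool's x, y, z in rad, a list of three; "jaw": the closure in counts, from 0 (fully open) to 255 (shut). A call has 1 to 5 rows; each row is the pose to reach, as a shift and turn from the pose commanded when the call began, along the tool's axes at that moment; what a row does not reach only later rows make up. A row lasts 1/8 s, in which the tool goes at most 62.5 mm and 10.7 degrees, less where a joint would pass 70% of its speed; a pose out of reach is approached as far as the arm can. A call with a gripper value outside its range is refused whole. The fingers move at their own pace and stop on an object; "squeeze" is the grip in N (left out, the last holds). Time passes only in rows, so rows that repeat a pose let the fingers close. It gives the time, the measured TCP pose, the force and the opening at its end, in the units of the state.
- monitor.read_state(): the state, without advancing time (a new reading comes with each control period).
- capture(name): name is "scene" or "top"; returns the picture (400x640x3 uint8, red, green, blue); there is no depth.
- camera_info(name): a dict with "mtx" (3x3 intrinsics, pixels), "dist_coeffs" ([k1, k2, p1, p2, k3] as OpenCV has them; the pictures are not rectified), "world_from_camera" (4x4, takes a point from camera to world coordinates). Camera axes: x right, y down, z forward; pixel columns grow to the right and rows downward; lengths in m; the calibration is good to about 2 mm. A picture is of the moment at which its call begins. camera_info takes no time and is no camera call.
- ticket.hand_in(): hands the job in, once; it reports no verdict.
The state is a dict: "time": time; "joints": joint angles; "qvel": joint speeds; "tau": joint torques, N m; "eef_pos": TCP position; "tool_rot": TCP orientation; "wrist_force": force on the tool from outside, world axes, zero at the start; "ft_torque": the same for the moment, N m; "grip_width": opening from 0.0 (shut) to 1.0 (fully open).
Only numpy, scipy, OpenCV 4.12 (cv2) and the standard library are available. Lean on these libraries where they do the work, as an engineer would, in place of code of your own. Each camera call takes 0.05 s, during which the arm holds its last target. There are 200 camera calls.

## Task

Swing the stiff two-link arm of the bench magnifier round until the gold piece on the wooden strip sits in the middle of the lens as seen from straight above, and leave the magnifier standing there. Then press the green switch on its head right down to turn on its light, and let go. Leave the pieces on the strip and everything else on the bench undisturbed.

Things in the scene. Friction and masses are not known exactly. Their poses are not given: they have to be found in the camera images.
- shoulder_axis (a point): centre of the magnifier's shoulder hinge (axis vertical), 205 mm above the bench, on a steel column with a 136 mm wide, 18 mm thick fixed foot. The first link, a level aluminium bar 16 mm wide and 16 mm high, runs from here to the elbow at this height; 38 mm wide black hinge hub here reaching 18 mm above this point. Everything of the magnifier moves only in the level plane
- elbow_axis (a point): centre of the far end of the first link, 230 mm from the shoulder axis and 205 mm above the bench; the vertical elbow axis passes through it, with a 36 mm wide black hub reaching 17 mm above it. The second link (bar 16 mm wide, 16 mm high) hangs one level lower, its mid-height 179 mm above the bench, and runs from here towards the lens, bare from 20 to 118 mm from the elbow axis
- lens_centre (a point): centre of the round clear lens, 210 mm from the elbow axis in the level plane, 179 mm above the bench, in line with the second link; white rim 118 mm outside, 20 mm high. Between bar and rim a white 34 x 34 mm block, 120 to 154 mm from the elbow axis, carries the switch
- shoulder (a joint): angle of the first link about the shoulder axis, rad: anticlockwise from above is positive, at -0.9 the link points about straight towards the robot side (world -x, give or take 0.12 rad), range -2.5 to 0.7. Stiff friction hinge, needs about 1.6 N m to turn (about 9 N pushed at 170 mm from the axis), stays where left
- elbow (a joint): angle of the second link relative to the first, rad: anticlockwise from above is positive, -0.4 is straight in line with the first link, range -2.9 to 2.1. Lighter friction hinge, about 0.22 N m (about 2 N pushed at 97 mm from the axis), too light to turn the shoulder, stays where left. Turning the shoulder carries the second link along at an unchanged elbow angle
- lamp_switch_top (a point): centre of the top face of the magnifier's green push switch (22 mm across, pressed straight down) on the block, 137 mm from the elbow axis along the second link
- lamp_switch (a joint): travel of the switch, m: 0 is out, 0.005 fully down (4 N); springs back when let go
- gold_piece_mid (a point): centre of the gold piece: the only wholly gold one of five small pieces in a row on the pale wooden strip (60 x 260 mm, 18 mm thick, fixed); a lying pin-mounted bead 35 mm long and 13 mm across, this point 49 mm above the bench; the piece stands loose on a 22 mm foot
- black_piece0_mid (a point): centre of a black piece with a grey tip, same shape and height as the gold one, on the same strip
- black_piece1_mid (a point): centre of a black piece, same shape and height as the gold one, on the same strip
- black_piece2_mid (a point): centre of a black piece with a grey tip, same shape and height as the gold one, on the same strip
- black_piece3_mid (a point): centre of a black piece, same shape and height as the gold one, on the same strip
- brush_a: bystander: a pale-handled flat brush, 170 mm long, lying on the bench; origin at the middle of its underside, x towards the bristles
- brush_b: bystander: a dark-handled flat brush, 180 mm long, lying on the bench; origin at the middle of its underside, x towards the bristles
- varnish_jar: bystander: a closed amber glass jar, 60 mm across and 75 mm tall; origin at the centre of its underside
- dish: bystander: a shallow white dish, 90 mm across and 30 mm tall; origin at the centre of its underside
- stump_brush: bystander: a stubby dark wooden brush standing upright, 54 mm across and 85 mm tall; origin at the centre of its underside

How it is judged:
On the way, in this order (a step that is already met when the one before it is completed fails the run):
1. the lens stands still with its centre within 20 mm (level distance) of the gold piece (horizontal distance between lens_centre and gold_piece_mid below 0.02 m and velocity of joint shoulder between -0.05 and 0.05 rad/s and velocity of joint elbow between -0.05 and 0.05 rad/s), for 0.3 s.
2. the green switch is pressed right down while the lens is over the gold piece (value of joint lamp_switch above 0.0035 m and horizontal distance between lens_centre and gold_piece_mid below 0.02 m), for 0.05 s.
At the end, for the whole second after the job is handed in: Lens centre within 20 mm (level distance) of the gold piece's centre, magnifier at rest, switch let go and sprung back; all five pieces upright (0.2 rad) within 12 mm of their starts; brushes, jar, dish and stubby brush within 25 mm of theirs, the last three upright (0.3 rad) (all of step 1 and value of joint lamp_switch below 0.001 m and distance of each of gold_piece_mid, black_piece0_mid, black_piece1_mid, black_piece2_mid, black_piece3_mid from where it was at the start of the episode below 0.012 m and angle between each of gold_piece_mid, black_piece0_mid, black_piece1_mid, black_piece2_mid, black_piece3_mid's own z axis and vertical below 0.2 rad and distance of each of brush_a, brush_b, varnish_jar, dish, stump_brush from where it was at the start of the episode below 0.025 m and angle between each of varnish_jar, dish, stump_brush's own z axis and vertical below 0.3 rad); the robot touches nothing.
It fails at once if a piece on the strip is knocked over or shifted by more than 20 mm (distance of any of gold_piece_mid, black_piece0_mid, black_piece1_mid, black_piece2_mid, black_piece3_mid from where it was at the start of the episode above 0.02 m).
It fails at once if a brush, the jar, the dish or the stubby brush is shifted by more than 25 mm (distance of any of brush_a, brush_b, varnish_jar, dish, stump_brush from where it was at the start of the episode above 0.025 m).
It also fails if it takes over 64 s, if anything falls off the work surface, if the arm or the gripper's body presses on something with over 40 N, if the wrist force passes 120 N, or if a joint passes its speed limit or range.

## Working session

There is one attempt and no reset: what is moved stays moved. The work goes in short steps, Python scripts to look and compute and a tool call to move; the robot and the scene stay as the last step left them, time stands still between calls to the robot, and variables do not carry over. Pictures are saved under pics/ and viewed, about 8 in all and at most 12, crops included, and the job is handed in when it is done.

Besides the shell and the picture viewer there is one more tool, called after ">>>" as a command line: name --argument value ..., lists and objects as JSON in quotes. servo_tool: Moves the arm, as the interface text tells. Its arguments: {"type":"object","properties":{"motion":{"type":"array","items":{"type":"object","properties":{"offset":{"type":"array","items":{"type":"number"}},"turn":{"type":"array","items":{"type":"number"}},"jaw":{"type":"number"}}}},"squeeze":{"type":"number"}},"required":["motion"]}

```bash
mkdir -p pics
python3 - <<'E'
from rig import monitor,capture,camera_info
import cv2,numpy as np
np.set_printoptions(precision=4,suppress=True)
for n in("scene","top"):
    im=capture(n); cv2.imwrite(f"pics/{n}0.png",im[:,:,::-1])
    c=camera_info(n); print(n,c)
print(monitor.read_state())
E
```

```text
scene {'mtx': array([[419.1787,   0.    , 315.6906],
       [  0.    , 419.1787, 200.0409],
       [  0.    ,   0.    ,   1.    ]]), 'dist_coeffs': array([-0.0131,  0.    ,  0.    ,  0.    ,  0.    ]), 'world_from_camera': array([[-0.1739,  0.7088, -0.6836,  1.2889],
       [ 0.9847,  0.1331, -0.1125,  0.1189],
       [ 0.0113, -0.6927, -0.7211,  0.8781],
       [ 0.    ,  0.    ,  0.    ,  1.    ]])}
top {'mtx': array([[414.2215,   0.    , 320.9447],
       [  0.    , 414.2215, 193.7985],
       [  0.    ,   0.    ,   1.    ]]), 'dist_coeffs': array([-0.024,  0.   ,  0.   ,  0.   ,  0.   ]), 'world_from_camera': array([[-0.0104, -0.9984,  0.0552,  0.5247],
       [-0.9997,  0.0116,  0.0208,  0.0031],
       [-0.0214, -0.055 , -0.9983,  1.3877],
       [ 0.    ,  0.    ,  0.    ,  1.    ]])}
{'time': 0.1, 'joints': array([ 1.0865,  0.4267,  0.0738,  1.6065, -0.0341,  1.1108, -0.0671]), 'qvel': array([ 0.0001, -0.0033, -0.0006, -0.0035, -0.0019,  0.0005,  0.0009]), 'tau': array([  0.0068, -93.7479,   3.6764, -45.5049,  -0.0486,   0.0168,
         0.0002]), 'eef_pos': array([ 0.2216, -0.6372,  0.2049]), 'tool_rot': array([-0.0005,  0.986 ,  0.1666, -0.0001]), 'wrist_force': array([0.585 , 0.3686, 0.105 ]), 'ft_torque': array([ 0.0792, -0.0279, -0.0243]), 'grip_width': 1.0006436838580852}
```

View pics/top0.png

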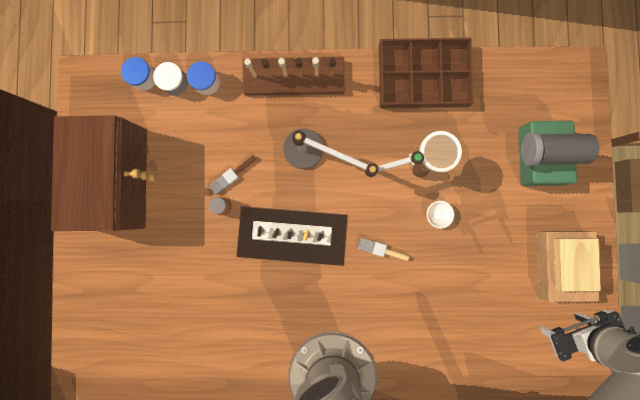

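View pics/scene0.png

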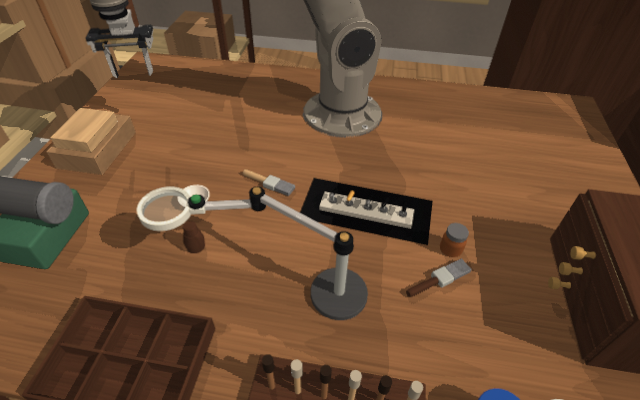

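Top view: shoulder hub about (299,137), elbow (372,169), switch (418,157), lens (440,152) and gold piece about (306,235). I'll locate these more precisely.

```bash
cat > h.py <<'E'
import cv2,numpy as np
from rig import camera_info
np.set_printoptions(precision=4,suppress=True)
def ray(n,uv):
    c=camera_info(n);p=cv2.undistortPoints(np.array([[uv]],float),c["mtx"],c["dist_coeffs"])[0,0]
    T=c["world_from_camera"];return T[:3,3],T[:3,:3]@np.array([*p,1])
def pt(n,uv,z):
    o,d=ray(n,uv);return o+d*(z-o[2])/d[2]
def px(n,P):
    c=camera_info(n);T=np.linalg.inv(c["world_from_camera"])
    return cv2.projectPoints(np.array([P],float),cv2.Rodrigues(T[:3,:3])[0],T[:3,3],c["mtx"],c["dist_coeffs"])[0][0,0]
E
python3 - <<'E'
from h import *
S=pt("top",(299,137),.223);E=pt("top",(372,169),.222);L=pt("top",(440,152),.189);W=pt("top",(418,157),.2);G=pt("top",(306,235),.049)
for k in "SELWG": print(k,globals()[k])
print(np.linalg.norm((S-E)[:2]),np.linalg.norm((L-E)[:2]),np.linalg.norm((W-E)[:2]),np.linalg.norm((G-S)[:2]))
im=cv2.imread("pics/top0.png")
a=cv2.resize(im[215:255,240:345],None,fx=7,fy=7,interpolation=cv2.INTER_CUBIC)
b=cv2.resize(im[120:190,285:470],None,fx=4,fy=4,interpolation=cv2.INTER_CUBIC)
o=np.zeros((570,745,3),np.uint8);o[:280,:735]=a;o[290:570,:740]=b
cv2.imwrite("pics/c1.png",o)
E
```

```text
S [0.7515 0.0881 0.223 ]
E [ 0.6576 -0.1174  0.222 ]
L [ 0.7085 -0.3189  0.189 ]
W [ 0.6931 -0.2524  0.2   ]
G [0.4663 0.0806 0.049 ]
0.22598929253784994 0.2078209403437945 0.13960690521246286 0.28534108258062313
```

View pics/c1.png

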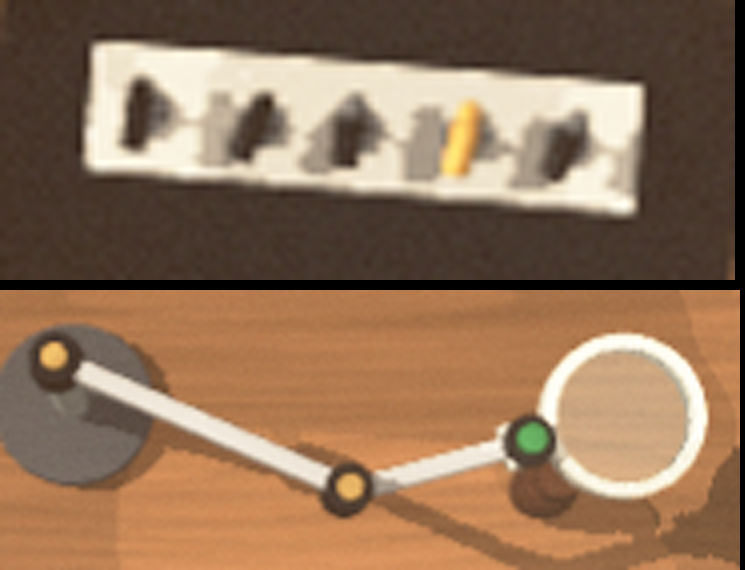

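Gold piece is at (305.6,234.3), shoulder (297.9,135.9), elbow (372.1,168.9), lens (440.6,151.1). Next I compute the target angles and write a helper that gives the tool moves.

```bash
cat >> h.py <<'E'
from scipy.spatial.transform import Rotation as R
from rig import monitor
def mv(*ways):
    """ways (x,y,z,yaw of tool x or None): print tool-axis offset mm & turn rows from current pose"""
    s=monitor.read_state();q=s["tool_rot"];r=R.from_quat([*q[1:],q[0]]);p=s["eef_pos"]
    M=r.as_matrix();y0=np.arctan2(M[1,0],M[0,0]);print("now",s["time"],p,"yaw",round(y0,3),"j7",round(s["joints"][6],2),"F",s["wrist_force"])
    for x,y,z,w in ways:
        w=y0 if w is None else w
        g=R.from_matrix([[np.cos(w),np.sin(w),0],[np.sin(w),-np.cos(w),0],[0,0,-1]])
        print("off",np.round(r.inv().apply(np.array([x,y,z])-p)*1000,1),"turn",np.round((r.inv()*g).as_rotvec(),3))
def fk(S,a1,a2): # world angles of links
    E=S+.23*np.array([np.cos(a1),np.sin(a1)]);return E,E+.21*np.array([np.cos(a2),np.sin(a2)])
def ik(S,G):
    v=G-S;d=np.hypot(*v);b=np.arccos((.23**2+d*d-.21**2)/(2*.23*d));a1=np.arctan2(v[1],v[0])%(2*np.pi)+b
    E=S+.23*np.array([np.cos(a1),np.sin(a1)]);w=G-E;return a1,np.arctan2(w[1],w[0])
E
python3 - <<'E'
from h import *
S=pt("top",(297.9,135.9),.223)[:2];E=pt("top",(372.1,168.9),.222)[:2];L=pt("top",(440.6,151.1),.189)[:2];W=pt("top",(417.6,156.4),.2)[:2];G=pt("top",(305.6,234.3),.049)[:2]
for k in "SELWG": print(k,globals()[k])
print(np.hypot(*(S-E)),np.hypot(*(L-E)),np.hypot(*(W-E)))
an=lambda v:np.arctan2(v[1],v[0])
a1=an(E-S);a2=an(L-E);g=ik(S,G);print("now",a1+2*np.pi,a2,"goal",g,fk(S,*g))
u=(E-S)/np.hypot(*(E-S));P=S+.17*u;print("P",P)
mv((.2216,-.6372,.29,None),(*P,.29,a1+np.pi),(*P,.19,a1+np.pi))
E
```

```text
S [0.7547 0.0912]
E [ 0.6578 -0.1177]
L [ 0.7111 -0.3207]
W [ 0.6949 -0.2513]
G [0.4685 0.0819]
0.23029811406703382 0.20987905349904104 0.13864645700796568
now 4.278218884922486 -1.3141374415432434 goal (np.float64(3.984589550917507), np.float64(2.257786922332686)) (array([ 0.6017, -0.0805]), array([0.4685, 0.0819]))
P [ 0.6832 -0.063 ]
now 0.1 [ 0.2216 -0.6372  0.2049] yaw 0.335 j7 -0.07 F [0.585  0.3686 0.105 ]
off [ -0.1  -0.1 -85.1] turn [-0.001  0.    -0.   ]
off [ 624.6 -390.8  -84.8] turn [-0.001 -0.    -0.802]
off [ 624.6 -390.7   15.2] turn [-0.001 -0.    -0.802]
```

>>> servo_tool --motion '[{"offset": [0, 0, -50], "turn": [0, 0, 0], "jaw": 0}, {"offset": [30, -20, -85], "turn": [0, 0, -0.1], "jaw": 0}, {"offset": [80, -50, -85], "turn": [0, 0, -0.2], "jaw": 0}, {"offset": [130, -81, -85], "turn": [0, 0, -0.3], "jaw": 0}, {"offset": [180, -113, -85], "turn": [0, 0, -0.4], "jaw": 0}]'

```text
time: 0.72
eef_pos: [0.3555, -0.47, 0.2903]
tool_rot: [-0.0, 0.933, 0.361, -0.0]
wrist_force: [0.2, 0.2, -0.2]
grip_width: 1.003
```

```bash
python3 -c "
from h import *
mv((.6832,-.063,.29,1.137),(.6832,-.063,.19,1.137))"
```

```text
now 0.725 [ 0.3555 -0.47    0.2903] yaw 0.738 j7 -0.04 F [ 0.1679  0.2317 -0.1702]
off [516.3 -80.6   0.3] turn [-0.     0.    -0.399]
off [516.3 -80.6 100.3] turn [-0.     0.    -0.399]
```

>>> servo_tool --motion '[{"offset": [60, -9, 0], "turn": [0, 0, -0.05], "jaw": 0}, {"offset": [115, -18, 0], "turn": [0, 0, -0.1], "jaw": 0}, {"offset": [170, -27, 0], "turn": [0, 0, -0.15], "jaw": 0}, {"offset": [225, -35, 0], "turn": [0, 0, -0.2], "jaw": 0}, {"offset": [280, -44, 0], "turn": [0, 0, -0.25], "jaw": 0}]'

```text
time: 1.35
eef_pos: [0.5337, -0.2498, 0.2904]
tool_rot: [-0.0, 0.881, 0.473, -0.0]
wrist_force: [0.0, 0.3, -0.5]
grip_width: 0.999
```

>>> servo_tool --motion '[{"offset": [55, 0, 0], "turn": [0, 0, -0.03], "jaw": 0}, {"offset": [110, 0, 0], "turn": [0, 0, -0.06], "jaw": 0}, {"offset": [160, 10, 0], "turn": [0, 0, -0.1], "jaw": 0}, {"offset": [200, 20, 0], "turn": [0, 0, -0.15], "jaw": 0}, {"offset": [200, 20, 0], "turn": [0, 0, -0.15], "jaw": 0}]'

```text
time: 1.98
eef_pos: [0.6614, -0.0923, 0.2894]
tool_rot: [-0.001, 0.842, 0.539, 0.0]
wrist_force: [-1.0, -0.8, 0.1]
grip_width: 1.002
```

```bash
python3 -c "
from h import *
mv((.6832,-.063,.29,1.137),(.6832,-.063,.19,1.137))"
```

```text
now 1.975 [ 0.6614 -0.0923  0.2894] yaw 1.14 j7 -0.5 F [-0.9921 -0.843   0.1372]
off [35.7  7.5 -0.6] turn [-0.002 -0.001  0.003]
off [35.6  7.7 99.4] turn [-0.002 -0.001  0.003]
```

>>> servo_tool --motion '[{"offset": [36, 7.5, 0], "turn": [0, 0, 0], "jaw": 0}, {"offset": [36, 7.5, 40], "turn": [0, 0, 0], "jaw": 0}, {"offset": [36, 7.5, 85], "turn": [0, 0, 0], "jaw": 80}, {"offset": [36, 7.5, 99], "turn": [0, 0, 0], "jaw": 174}, {"offset": [36, 7.5, 99], "turn": [0, 0, 0], "jaw": 174}]'

```text
time: 2.6
eef_pos: [0.6819, -0.0668, 0.1915]
tool_rot: [-0.0, 0.844, 0.537, -0.0]
wrist_force: [-0.5, -0.5, 1.3]
grip_width: 0.715
```

Run:
```python
from h import *
S=np.array([.7547,.0912])
for k in range(0,6):
    a=4.278-.03-.06*k
    P=S+.17*np.array([np.cos(a),np.sin(a)]);print(a);mv((*P,.19,a-np.pi))
```

```text
4.247999999999999
now 2.6 [ 0.6819 -0.0668  0.1915] yaw 1.134 j7 -0.58 F [-0.4555 -0.4791  1.2885]
off [ 4.  -5.6  1.5] turn [-0.001  0.     0.028]
4.188
now 2.6 [ 0.6819 -0.0668  0.1915] yaw 1.134 j7 -0.58 F [-0.4555 -0.4791  1.2885]
off [  4.6 -15.7   1.5] turn [-0.001  0.     0.088]
4.127999999999999
now 2.6 [ 0.6819 -0.0668  0.1915] yaw 1.134 j7 -0.58 F [-0.4555 -0.4791  1.2885]
off [  5.8 -25.9   1.6] turn [-0.001  0.     0.148]
4.068
now 2.6 [ 0.6819 -0.0668  0.1915] yaw 1.134 j7 -0.58 F [-0.4555 -0.4791  1.2885]
off [  7.6 -35.9   1.6] turn [-0.001  0.     0.208]
4.007999999999999
now 2.6 [ 0.6819 -0.0668  0.1915] yaw 1.134 j7 -0.58 F [-0.4555 -0.4791  1.2885]
off [ 10.  -45.8   1.6] turn [-0.001  0.     0.268]
3.9479999999999995
now 2.6 [ 0.6819 -0.0668  0.1915] yaw 1.134 j7 -0.58 F [-0.4555 -0.4791  1.2885]
off [ 13.  -55.6   1.6] turn [-0.001  0.001  0.328]
```

>>> servo_tool --motion '[{"offset": [0, 0, 0], "turn": [0, 0, 0], "jaw": 255}, {"offset": [0, 0, 0], "turn": [0, 0, 0], "jaw": 255}, {"offset": [0, 0, 0], "turn": [0, 0, 0], "jaw": 255}, {"offset": [0, 0, 0], "turn": [0, 0, 0], "jaw": 255}]' --squeeze 15

```text
time: 3.1
eef_pos: [0.6823, -0.0663, 0.1919]
tool_rot: [0.0, 0.843, 0.537, 0.0]
wrist_force: [-0.4, 0.3, 0.8]
grip_width: 0.291
```

>>> servo_tool --motion '[{"offset": [0.5, -10, 0], "turn": [0, 0, 0.06], "jaw": 255}, {"offset": [1.5, -20, 0], "turn": [0, 0, 0.12], "jaw": 255}, {"offset": [3, -30, 0], "turn": [0, 0, 0.18], "jaw": 255}, {"offset": [5, -40, 0], "turn": [0, 0, 0.24], "jaw": 255}, {"offset": [7.5, -50, 0], "turn": [0, 0, 0.3], "jaw": 255}]'

```text
time: 3.72
eef_pos: [0.6406, -0.0397, 0.1916]
tool_rot: [0.001, 0.915, 0.404, 0.0]
wrist_force: [7.4, -4.8, -4.6]
grip_width: 0.17
```

Run:
```python
from h import *
S=np.array([.7547,.0912])
p=monitor.read_state()["eef_pos"][:2]-S
print(np.arctan2(p[1],p[0])+2*np.pi,np.hypot(*p));mv((*(S+.17*np.array([np.cos(3.985),np.sin(3.985)])),.19,3.985-np.pi))
```

```text
3.995193091138135 0.17366937145343664
now 3.725 [ 0.6406 -0.0397  0.1916] yaw 0.832 j7 -0.9 F [ 7.4302 -4.8019 -4.5568]
off [ 3.6 -1.8  1.6] turn [ 0.002 -0.    -0.012]
```

>>> servo_tool --motion '[{"offset": [0, -1, 0], "turn": [0, 0, -0.01], "jaw": 255}, {"offset": [0, -2, 0], "turn": [0, 0, -0.01], "jaw": 255}, {"offset": [0, -2, 0], "turn": [0, 0, -0.01], "jaw": 255}]'

```text
time: 4.1
eef_pos: [0.6391, -0.0384, 0.1916]
tool_rot: [0.001, 0.912, 0.409, 0.0]
wrist_force: [5.3, -6.2, -3.4]
grip_width: 0.168
```

Run:
```python
from h import *
S=np.array([.7547,.0912])
p=monitor.read_state()["eef_pos"][:2]-S
print(np.arctan2(p[1],p[0])+2*np.pi,np.hypot(*p))
E=np.array([.6017,-.0805]);a=-1.607;P=E+.097*np.array([np.cos(a),np.sin(a)])
mv((*P,.29,a+np.pi),(*P,.165,a+np.pi))
```

```text
3.984319204297596 0.17368335437744825
now 4.1 [ 0.6391 -0.0384  0.1916] yaw 0.844 j7 -0.89 F [ 5.3146 -6.2233 -3.3714]
off [-131.1   62.   -98.3] turn [ 0.002  0.001 -0.691]
off [-131.    61.8   26.7] turn [ 0.002  0.001 -0.691]
```

>>> servo_tool --motion '[{"offset": [0, 0, 0], "turn": [0, 0, 0], "jaw": 100}, {"offset": [0, 0, 0], "turn": [0, 0, 0], "jaw": 0}, {"offset": [0, 0, 0], "turn": [0, 0, 0], "jaw": 0}, {"offset": [0, 0, -50], "turn": [0, 0, 0], "jaw": 0}, {"offset": [0, 0, -100], "turn": [0, 0, 0], "jaw": 0}]'

```text
time: 4.72
eef_pos: [0.6382, -0.0368, 0.2925]
tool_rot: [-0.0, 0.912, 0.41, -0.0]
wrist_force: [0.6, 0.4, 0.4]
grip_width: 0.664
```

Run:
```python
from h import *
from rig import capture
im=capture("top");cv2.imwrite("pics/top1.png",cv2.resize(im[110:250,280:480,::-1],None,fx=4,fy=4,interpolation=cv2.INTER_CUBIC))
E=np.array([.6017,-.0805]);a=-1.607;P=E+.097*np.array([np.cos(a),np.sin(a)])
mv((*P,.29,a+np.pi),(*P,.165,a+np.pi))
```

```text
now 4.775 [ 0.6405 -0.0366  0.3   ] yaw 0.845 j7 -0.86 F [0.8866 0.4412 6.0917]
off [-133.5   61.8    9.6] turn [ 0.007 -0.003 -0.69 ]
off [-134.1   61.1  134.6] turn [ 0.007 -0.003 -0.69 ]
```

View pics/top1.png

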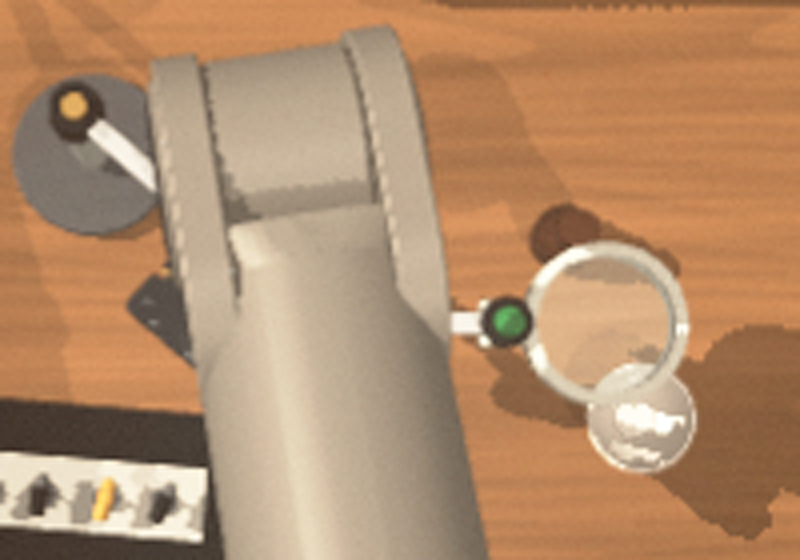

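Lens is at (431.4,190.4) px and the switch at (407.1,189.6). The pieces are undisturbed. Checking this against the prediction as I move on.

Run:
```python
from h import *
S=np.array([.7547,.0912]);a1=3.985;a2=-1.607
print(fk(S,a1,a2),pt("top",(431.4,190.4),.189)[:2],pt("top",(407.1,189.6),.2)[:2])
```

```text
(array([ 0.6018, -0.0806]), array([ 0.5942, -0.2905])) [ 0.5971 -0.2911] [ 0.5995 -0.219 ]
```

>>> servo_tool --motion '[{"offset": [-40, 18, 8], "turn": [0, 0, -0.17], "jaw": 0}, {"offset": [-80, 37, 8], "turn": [0, 0, -0.34], "jaw": 0}, {"offset": [-115, 55, 8], "turn": [0, 0, -0.51], "jaw": 0}, {"offset": [-134, 61, 8], "turn": [0, 0, -0.69], "jaw": 0}, {"offset": [-134, 61, 8], "turn": [0, 0, -0.69], "jaw": 0}]'

```text
time: 5.4
eef_pos: [0.5947, -0.1793, 0.2834]
tool_rot: [0.0, 0.721, 0.693, -0.0]
wrist_force: [-0.4, -0.8, -0.1]
grip_width: 1.001
```

Run:
```python
from h import *
E=np.array([.6017,-.0805]);a=-1.607;P=E+.097*np.array([np.cos(a),np.sin(a)])
mv((*P,.29,a+np.pi),(*P,.165,a+np.pi))
```

```text
now 5.4 [ 0.5947 -0.1793  0.2834] yaw 1.532 j7 0.04 F [-0.4365 -0.8496 -0.0507]
off [ 2.   3.5 -6.6] turn [-0.     0.    -0.003]
off [  2.    3.5 118.4] turn [-0.     0.    -0.003]
```

>>> servo_tool --motion '[{"offset": [2, 3.5, 50], "turn": [0, 0, 0], "jaw": 0}, {"offset": [2, 3.5, 95], "turn": [0, 0, 0], "jaw": 60}, {"offset": [2, 3.5, 118], "turn": [0, 0, 0], "jaw": 168}, {"offset": [2, 3.5, 118], "turn": [0, 0, 0], "jaw": 168}, {"offset": [2, 3.5, 118], "turn": [0, 0, 0], "jaw": 168}]'

```text
time: 6.02
eef_pos: [0.5997, -0.1751, 0.1667]
tool_rot: [0.0, 0.72, 0.694, 0.0]
wrist_force: [0.6, 0.6, 0.7]
grip_width: 0.613
```

```bash
cat >> h.py <<'E'
def arc(E,phis,lag,r=.097,z=.165):
    mv(*[(E[0]+r*np.cos(p),E[1]+r*np.sin(p),z,p+np.pi+l) for p,l in zip(phis,lag)])
E
python3 - <<'E'
from h import *
E=np.array([.6017,-.0805]);d=np.arange(1,6)*.12
arc(E,-1.607-d,d*.16)
E
```

```text
now 6.025 [ 0.5997 -0.1751  0.1667] yaw 1.534 j7 -0.0 F [0.6326 0.5733 0.7114]
off [ -1.7 -13.    1.7] turn [ 0.001 -0.     0.1  ]
off [  0.4 -24.4   1.6] turn [ 0.001 -0.     0.201]
off [  3.8 -35.6   1.6] turn [ 0.001 -0.     0.301]
off [  8.5 -46.2   1.6] turn [ 0.001 -0.     0.402]
off [ 14.5 -56.2   1.6] turn [ 0.001 -0.     0.503]
```

>>> servo_tool --motion '[{"offset": [-1, -12, 1], "turn": [0, 0, 0.1], "jaw": 168}, {"offset": [0.5, -24, 1], "turn": [0, 0, 0.2], "jaw": 168}, {"offset": [4, -35.5, 1], "turn": [0, 0, 0.3], "jaw": 168}, {"offset": [8.5, -46, 1], "turn": [0, 0, 0.4], "jaw": 168}, {"offset": [14.5, -56, 1], "turn": [0, 0, 0.5], "jaw": 168}]'

```text
time: 6.65
eef_pos: [0.5443, -0.1597, 0.1664]
tool_rot: [0.001, 0.87, 0.492, 0.001]
wrist_force: [2.1, -2.3, -0.6]
grip_width: 0.339
```

Run:
```python
from h import *
E=np.array([.6017,-.0805]);d=.6+np.arange(1,6)*.12
arc(E,-1.607-d,d*.16)
```

```text
now 6.65 [ 0.5443 -0.1597  0.1664] yaw 1.03 j7 -0.47 F [ 2.0983 -2.281  -0.553 ]
off [  2.7 -12.2   1.3] turn [ 0.003 -0.001  0.1  ]
off [  5.8 -23.4   1.3] turn [ 0.003 -0.001  0.201]
off [ 10.3 -34.2   1.2] turn [ 0.003 -0.001  0.301]
off [ 16.  -44.3   1.2] turn [ 0.003 -0.001  0.402]
off [ 22.9 -53.7   1.2] turn [ 0.003 -0.002  0.503]
```

>>> servo_tool --motion '[{"offset": [2.5, -12, 1], "turn": [0, 0, 0.1], "jaw": 168}, {"offset": [6, -23.5, 1], "turn": [0, 0, 0.2], "jaw": 168}, {"offset": [10, -34, 1], "turn": [0, 0, 0.3], "jaw": 168}, {"offset": [16, -44, 1], "turn": [0, 0, 0.4], "jaw": 168}, {"offset": [23, -53.5, 1], "turn": [0, 0, 0.5], "jaw": 168}]'

```text
time: 7.28
eef_pos: [0.5099, -0.1124, 0.1653]
tool_rot: [0.001, 0.965, 0.262, 0.001]
wrist_force: [-0.2, -4.5, 1.9]
grip_width: 0.341
```

Run:
```python
from h import *
E=np.array([.6017,-.0805]);d=1.2+np.arange(1,6)*.12
arc(E,-1.607-d,d*.16)
```

```text
now 7.275 [ 0.5099 -0.1124  0.1653] yaw 0.53 j7 -1.02 F [-0.2292 -4.5408  1.9143]
off [  3.2 -11.2   0.2] turn [ 0.002 -0.002  0.104]
off [  7.4 -22.    0.2] turn [ 0.002 -0.002  0.205]
off [ 13.  -32.3   0.2] turn [ 0.002 -0.002  0.305]
off [ 19.7 -41.8   0.2] turn [ 0.002 -0.002  0.406]
off [ 27.5 -50.4   0.2] turn [ 0.002 -0.002  0.507]
```

>>> servo_tool --motion '[{"offset": [3, -11, 0], "turn": [0, 0, 0.1], "jaw": 168}, {"offset": [7.5, -22, 0], "turn": [0, 0, 0.2], "jaw": 168}, {"offset": [13, -32, 0], "turn": [0, 0, 0.3], "jaw": 168}, {"offset": [20, -42, 0], "turn": [0, 0, 0.4], "jaw": 168}, {"offset": [27.5, -50.5, 0], "turn": [0, 0, 0.5], "jaw": 168}]'

```text
time: 7.9
eef_pos: [0.5076, -0.0545, 0.1651]
tool_rot: [0.0, 1.0, 0.015, 0.001]
wrist_force: [0.4, -3.2, 1.0]
grip_width: 0.343
```

Run:
```python
from h import *
E=np.array([.6017,-.0805]);d=1.8+np.arange(1,6)*.12
arc(E,-1.607-d,d*.16)
```

```text
now 7.9 [ 0.5076 -0.0545  0.1651] yaw 0.03 j7 -1.62 F [ 0.3867 -3.2497  1.0217]
off [  4.5 -10.4   0.1] turn [ 0.001 -0.002  0.108]
off [  9.8 -20.7   0.1] turn [ 0.    -0.002  0.209]
off [ 16.4 -30.3   0.1] turn [ 0.    -0.002  0.31 ]
off [ 24.  -39.1   0.1] turn [ 0.    -0.002  0.411]
off [ 32.6 -46.9   0.1] turn [ 0.    -0.002  0.511]
```

>>> servo_tool --motion '[{"offset": [4, -10.5, 0], "turn": [0, 0, 0.1], "jaw": 168}, {"offset": [9.5, -20.5, 0], "turn": [0, 0, 0.2], "jaw": 168}, {"offset": [16, -30, 0], "turn": [0, 0, 0.3], "jaw": 168}, {"offset": [24, -39, 0], "turn": [0, 0, 0.4], "jaw": 168}, {"offset": [32.5, -47, 0], "turn": [0, 0, 0.5], "jaw": 168}]'

```text
time: 8.52
eef_pos: [0.5384, -0.0061, 0.165]
tool_rot: [-0.0, 0.973, -0.233, 0.001]
wrist_force: [-2.2, -2.6, 0.8]
grip_width: 0.341
```

Run:
```python
from h import *
from rig import capture
E=np.array([.6017,-.0805]);d=2.4+np.arange(1,4)*.06
arc(E,-1.607-d,2.4*.16+0*d)
a=capture("top")[:,:,::-1];b=capture("scene")[:,:,::-1]
cv2.imwrite("pics/top2.png",a);cv2.imwrite("pics/sc2.png",b)
f=lambda i:cv2.resize(i,None,fx=3,fy=3,interpolation=cv2.INTER_CUBIC)
cv2.imwrite("pics/c2.png",np.hstack([f(a[110:290,270:400]),f(b[130:310,250:385])]))
```

```text
now 8.525 [ 0.5384 -0.0061  0.165 ] yaw -0.47 j7 -2.2 F [-2.1716 -2.6383  0.8068]
off [ 3.1 -5.  -0. ] turn [-0.001 -0.001  0.072]
off [  5.8 -10.2  -0. ] turn [-0.001 -0.001  0.132]
off [  8.8 -15.1  -0. ] turn [-0.001 -0.001  0.192]
```

View pics/c2.png

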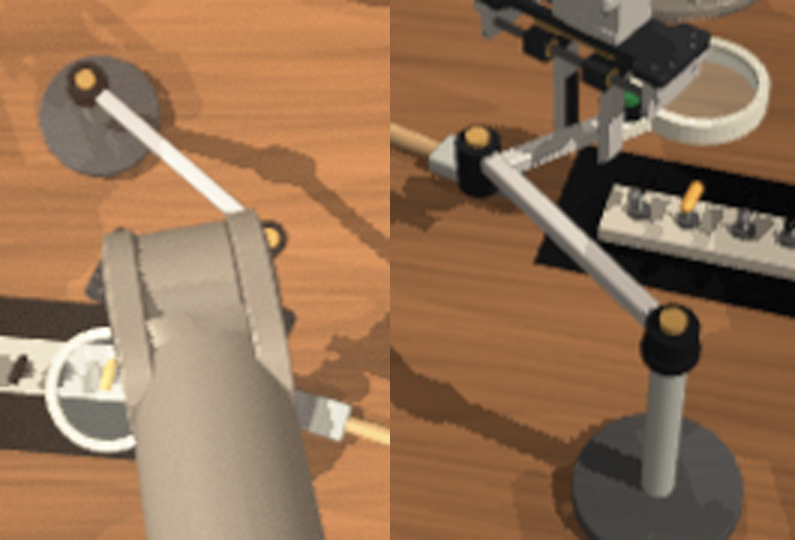

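Top view (c2): lens rim left edge at about u=286, rows 218–260, so its centre is near (306,239). The elbow cap is at (361.5,189.2).

Run:
```python
from h import *
G=np.array([.4685,.0819])
E=pt("top",(361.4,189.0),.222)[:2];L=pt("top",(306,239.2),.184)[:2]
print(E,L,L-G,np.hypot(*(L-E)),np.arctan2(*(L-E)[::-1]))
# finger estimate of remaining swing; goal 2.258
# expected rim-left px at goal
print(px("top",(G[0],G[1],.184)),px("top",(G[0]-0,G[1]+.059,.184)))
```

```text
[ 0.6014 -0.0866] [0.46   0.0729] [-0.0085 -0.009 ] 0.2131157389690628 2.295740480381079
[302.8682 236.2983] [282.562  236.4828]
```

>>> servo_tool --motion '[{"offset": [1.5, -3, 0], "turn": [0, 0, 0.03], "jaw": 168}, {"offset": [3, -5.5, 0], "turn": [0, 0, 0.05], "jaw": 168}, {"offset": [3, -5.5, 0], "turn": [0, 0, 0.05], "jaw": 168}]'

```text
time: 9.0
eef_pos: [0.5431, -0.0032, 0.1637]
tool_rot: [-0.0, 0.967, -0.255, 0.0]
wrist_force: [-1.0, -0.5, 0.5]
grip_width: 0.342
```

>>> servo_tool --motion '[{"offset": [0, 3, 0], "turn": [0, 0, 0], "jaw": 100}, {"offset": [0, 3, 0], "turn": [0, 0, 0], "jaw": 60}, {"offset": [0, 3, 0], "turn": [0, 0, 0], "jaw": 60}, {"offset": [0, 3, -50], "turn": [0, 0, 0], "jaw": 60}, {"offset": [0, 3, -100], "turn": [0, 0, 0], "jaw": 60}]'

```text
time: 9.62
eef_pos: [0.5412, -0.0056, 0.2645]
tool_rot: [0.0, 0.967, -0.255, -0.001]
wrist_force: [0.7, -0.1, 1.2]
grip_width: 0.762
```

Run:
```python
from h import *
mv((.56,-.22,.27,-.1),(.56,-.25,.27,.3))
```

```text
now 9.625 [ 0.5412 -0.0056  0.2645] yaw -0.515 j7 -2.22 F [ 0.7357 -0.1465  1.2239]
off [122.  177.3  -5.5] turn [ 0.     0.001 -0.415]
off [136.8 203.4  -5.5] turn [-0.     0.001 -0.815]
```

>>> servo_tool --motion '[{"offset": [25, 40, -20], "turn": [0, 0, -0.1], "jaw": 255}, {"offset": [50, 85, -30], "turn": [0, 0, -0.25], "jaw": 255}, {"offset": [75, 130, -30], "turn": [0, 0, -0.4], "jaw": 255}, {"offset": [105, 180, -30], "turn": [0, 0, -0.55], "jaw": 255}, {"offset": [135, 230, -30], "turn": [0, 0, -0.7], "jaw": 255}]'

```text
time: 10.25
eef_pos: [0.5456, -0.274, 0.2937]
tool_rot: [0.0, 0.995, 0.095, 0.0]
wrist_force: [0.6, 1.1, -0.4]
grip_width: 0.27
```

Run:
```python
from h import *
from rig import capture
a=capture("top")[:,:,::-1];b=capture("scene")[:,:,::-1]
cv2.imwrite("pics/top3.png",a);cv2.imwrite("pics/sc3.png",b)
f=lambda i,k:cv2.resize(i,None,fx=k,fy=k,interpolation=cv2.INTER_CUBIC)
cv2.imwrite("pics/c3.png",np.hstack([f(a[120:270,270:390],4),np.vstack([f(b[150:300,280:380],3),np.zeros((150,300,3),np.uint8)])]))
mv((.52,.02,.29,None))
```

```text
now 10.35 [ 0.544  -0.2792  0.2929] yaw 0.184 j7 -1.03 F [-1.0209 -0.3984 -0.3252]
off [  31.  -298.6    2.4] turn [0.002 0.001 0.   ]
```

View pics/c3.png

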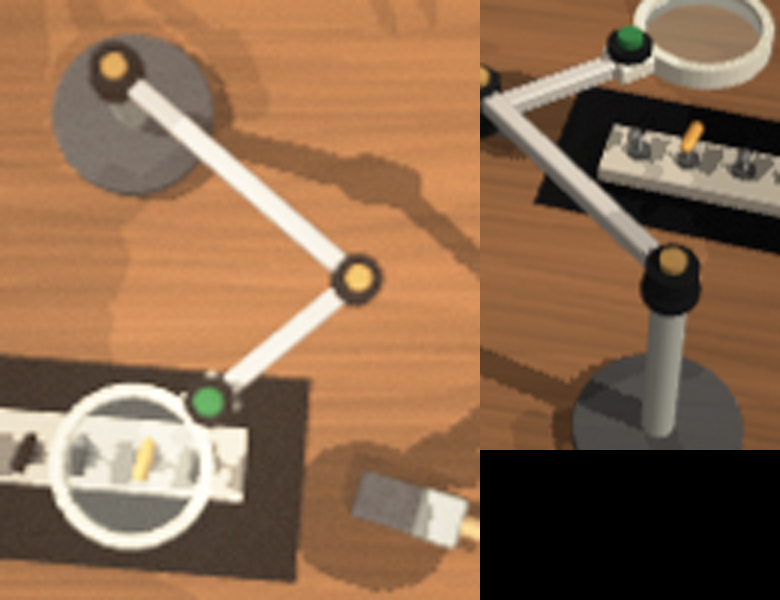

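Lens centre is at (302.9,236.1) px against a goal of (302.9,236.3), so the lens is centred. The switch is at (321.4,220.1) in top and (329.3,162.3) in scene, so I triangulate it next.

Run:
```python
from h import *
o1,d1=ray("top",(321.4,220.1));o2,d2=ray("scene",(329.3,162.3))
t=np.linalg.lstsq(np.array([d1,-d2]).T,o2-o1,rcond=None)[0];A=o1+t[0]*d1;B=o2+t[1]*d2;W=(A+B)/2;print(A,B)
L=pt("top",(302.9,236.1),.184)[:2];E=pt("top",((357.5)/4-.5+270,(278.5)/4-.5+120),.222)[:2];print("L",L,"E",E,"switch along link",E+.137*(L-E)/np.hypot(*(L-E)),np.hypot(*(L-E)))
P=E+.137*(L-E)/np.hypot(*(L-E))
mv((*P,.29,None),(*P,W[2]+.012,None))
```

```text
[0.515  0.0273 0.202 ] [0.5154 0.024  0.202 ]
L [0.4691 0.0818] E [ 0.6011 -0.0795] switch along link [0.5143 0.0265] 0.20846569230152956
now 10.35 [ 0.544  -0.2792  0.2929] yaw 0.184 j7 -1.03 F [-1.0209 -0.3984 -0.3252]
off [  26.6 -306.     2.4] turn [0.002 0.001 0.   ]
off [  26.7 -306.1   78.4] turn [0.002 0.001 0.   ]
```

>>> servo_tool --motion '[{"offset": [5, -60, 0], "turn": [0, 0, 0], "jaw": 255}, {"offset": [10, -120, 0], "turn": [0, 0, 0], "jaw": 255}, {"offset": [15, -180, 0], "turn": [0, 0, 0], "jaw": 255}, {"offset": [21, -240, 0], "turn": [0, 0, 0], "jaw": 255}, {"offset": [26, -285, 0], "turn": [0, 0, 0], "jaw": 255}]'

```text
time: 10.98
eef_pos: [0.5183, 0.0154, 0.2938]
tool_rot: [-0.0, 0.996, 0.093, 0.0]
wrist_force: [-0.0, -1.0, 0.2]
grip_width: 0.005
```

Run:
```python
from h import *
mv((.5145,.026,.26,None),(.5145,.026,.212,None))
```

```text
now 10.975 [0.5183 0.0154 0.2938] yaw 0.186 j7 -1.57 F [-0.0436 -1.0052  0.1945]
off [ -1.8 -11.1  33.8] turn [-0.    -0.001  0.   ]
off [ -1.8 -11.1  81.8] turn [-0.    -0.001  0.   ]
```

>>> servo_tool --motion '[{"offset": [0, -10, 15], "turn": [0, 0, 0], "jaw": 255}, {"offset": [0, -10, 30], "turn": [0, 0, 0], "jaw": 255}, {"offset": [0, -10, 30], "turn": [0, 0, 0], "jaw": 255}, {"offset": [0, -10, 30], "turn": [0, 0, 0], "jaw": 255}]'

```text
time: 11.48
eef_pos: [0.5172, 0.0213, 0.2635]
tool_rot: [0.0, 0.996, 0.091, -0.0]
wrist_force: [-0.2, -0.7, 0.2]
grip_width: 0.005
```

Run:
```python
from h import *
mv((.5145,.026,.212,None),(.5145,.026,.196,None))
```

```text
now 11.475 [0.5172 0.0213 0.2635] yaw 0.183 j7 -1.59 F [-0.211  -0.6694  0.1766]
off [-1.8 -5.2 51.5] turn [0. 0. 0.]
off [-1.8 -5.2 67.5] turn [0. 0. 0.]
```

>>> servo_tool --motion '[{"offset": [-2, -5, 25], "turn": [0, 0, 0], "jaw": 255}, {"offset": [-2, -5, 50], "turn": [0, 0, 0], "jaw": 255}, {"offset": [-2, -5, 58], "turn": [0, 0, 0], "jaw": 255}, {"offset": [-2, -5, 62], "turn": [0, 0, 0], "jaw": 255}, {"offset": [-2, -5, 62], "turn": [0, 0, 0], "jaw": 255}]'

```text
time: 12.1
eef_pos: [0.5157, 0.0276, 0.2039]
tool_rot: [-0.0, 0.996, 0.092, 0.002]
wrist_force: [-3.4, 3.5, 14.8]
grip_width: 0.003
```

Run:
```python
from h import *
from rig import capture
a=capture("top")[:,:,::-1];b=capture("scene")[:,:,::-1]
f=lambda i,k:cv2.resize(i,None,fx=k,fy=k,interpolation=cv2.INTER_CUBIC)
cv2.imwrite("pics/c4.png",np.hstack([f(b[110:230,270:400],5),]))
mv((.5145,.026,.196,None))
```

```text
now 12.2 [0.5157 0.0276 0.2038] yaw 0.185 j7 -1.62 F [-2.286   3.9728 15.0642]
off [-1.5  1.4  7.8] turn [-0.    -0.004  0.   ]
```

View pics/c4.png

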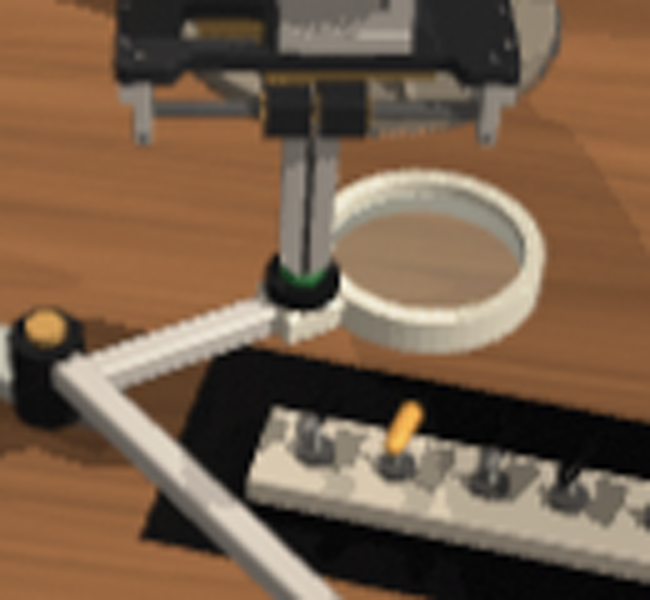

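The shut fingers sit squarely on the green button. To confirm full travel, I'll back off in small steps and watch the force.

>>> servo_tool --motion '[{"offset": [0, 0, -2], "turn": [0, 0, 0], "jaw": 255}, {"offset": [0, 0, -2], "turn": [0, 0, 0], "jaw": 255}]'

```text
time: 12.45
eef_pos: [0.5151, 0.0271, 0.2047]
tool_rot: [-0.0, 0.996, 0.092, 0.001]
wrist_force: [0.8, 1.3, 3.2]
grip_width: 0.006
```

>>> servo_tool --motion '[{"offset": [0, 0, -1.5], "turn": [0, 0, 0], "jaw": 255}, {"offset": [0, 0, -1.5], "turn": [0, 0, 0], "jaw": 255}]'

```text
time: 12.7
eef_pos: [0.5145, 0.0267, 0.2053]
tool_rot: [0.0, 0.996, 0.092, 0.0]
wrist_force: [2.2, 0.1, 2.7]
grip_width: 0.004
```

>>> servo_tool --motion '[{"offset": [0, 0, -1.5], "turn": [0, 0, 0], "jaw": 255}, {"offset": [0, 0, -1.5], "turn": [0, 0, 0], "jaw": 255}]'

```text
time: 12.95
eef_pos: [0.5142, 0.0267, 0.2065]
tool_rot: [0.0, 0.996, 0.092, -0.0]
wrist_force: [1.1, -1.4, 3.0]
grip_width: 0.003
```

>>> servo_tool --motion '[{"offset": [0, 0, -1.5], "turn": [0, 0, 0], "jaw": 255}, {"offset": [0, 0, -1.5], "turn": [0, 0, 0], "jaw": 255}]'

```text
time: 13.2
eef_pos: [0.5139, 0.0269, 0.208]
tool_rot: [0.0, 0.996, 0.092, -0.0]
wrist_force: [0.9, -1.0, 1.9]
grip_width: 0.003
```

>>> servo_tool --motion '[{"offset": [0, 0, -2], "turn": [0, 0, 0], "jaw": 255}, {"offset": [0, 0, -2], "turn": [0, 0, 0], "jaw": 255}]'

```text
time: 13.45
eef_pos: [0.514, 0.027, 0.21]
tool_rot: [-0.0, 0.996, 0.092, -0.0]
wrist_force: [0.0, 0.3, -0.0]
grip_width: 0.005
```

The force falls from about 15 N at the hard stop (z=0.204) to 3 N, then to 0 at z≈0.209. That is about 5 mm of travel, so the switch was fully down. Now I retreat and check.

>>> servo_tool --motion '[{"offset": [0, 0, -40], "turn": [0, 0, 0], "jaw": 255}, {"offset": [0, 0, -85], "turn": [0, 0, 0], "jaw": 255}, {"offset": [-5, 55, -90], "turn": [0, 0, 0], "jaw": 255}, {"offset": [-10, 115, -90], "turn": [0, 0, 0], "jaw": 255}, {"offset": [-15, 175, -90], "turn": [0, 0, 0], "jaw": 255}]'

```text
time: 14.08
eef_pos: [0.5314, -0.1494, 0.3002]
tool_rot: [0.0, 0.996, 0.093, 0.0]
wrist_force: [-0.2, 0.9, 0.7]
grip_width: -0.001
```

>>> servo_tool --motion '[{"offset": [-5, 55, 0], "turn": [0, 0, 0], "jaw": 255}, {"offset": [-10, 110, 0], "turn": [0, 0, 0], "jaw": 255}, {"offset": [-10, 110, 0], "turn": [0, 0, 0], "jaw": 255}, {"offset": [-10, 110, 0], "turn": [0, 0, 0], "jaw": 255}]'

```text
time: 14.58
eef_pos: [0.5419, -0.2572, 0.2996]
tool_rot: [-0.0, 0.996, 0.092, -0.0]
wrist_force: [-0.1, -0.2, 0.1]
grip_width: 0.007
```

Run:
```python
from h import *
from rig import capture
a=capture("top")[:,:,::-1];b=capture("scene")[:,:,::-1]
f=lambda i,k:cv2.resize(i,None,fx=k,fy=k,interpolation=cv2.INTER_CUBIC)
cv2.imwrite("pics/c5.png",np.hstack([f(a[120:270,270:390],4),np.vstack([f(b[150:300,280:380],3),np.zeros((150,300,3),np.uint8)])]))
mv()
```

```text
now 14.675 [ 0.5421 -0.2564  0.3   ] yaw 0.186 j7 -1.06 F [ 0.4522 -0.0831 -0.0735]
```

View pics/c5.png

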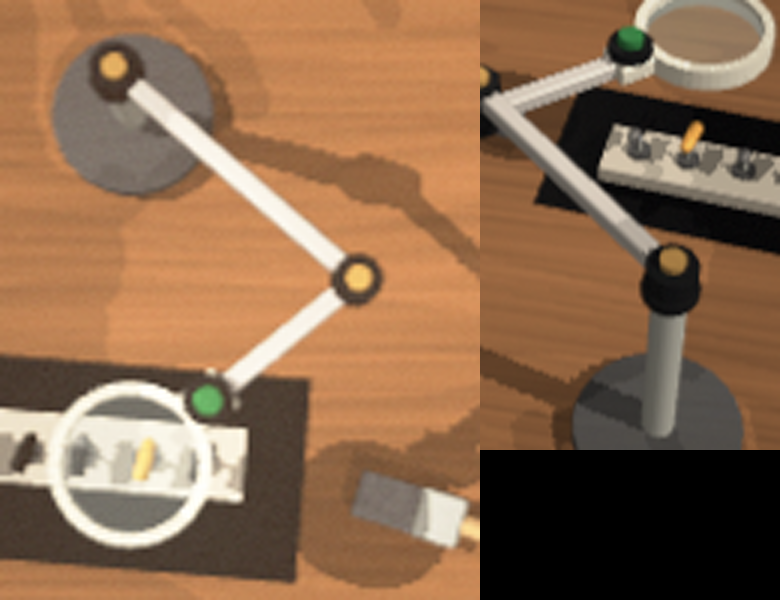

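The lens centre is now at about (302.4,235.9) px, within about 2 mm of the goal. The switch has sprung back and the pieces are unmoved, so I'm handing in.

```bash
python3 -c "
from rig import ticket
print(ticket.hand_in())"
```

```text
the job is handed in; nothing more can be done
None
```

The magnifier is standing with its lens over the gold piece. I pressed the green switch right down and let it go, then handed the job in at about 15 s. No verdict was reported.

- **Moves:** I gripped the first link and turned the shoulder by about -0.29 rad. Then I swung the second link round by about -2.4 rad with loosely closed fingers, and pressed the switch with the fingers shut.
- **Lens position:** The last top picture puts the lens centre about 2 mm from the gold piece's position, against the 20 mm allowed. The robot was clear of everything at hand-in.
- **Switch:** It stopped hard at about 15 N. As I backed off, the force dropped to about 3 N and then to zero over about 5 mm, which matches full travel and spring-back.
- **Light not confirmed:** No lamp glow showed in the pictures, so the press is confirmed only by force and travel.
- **Measurement disagreement:** The cameras put the switch top at 0.202 m, but contact was at about 0.209 m.
- **Other items:** The strip pieces and the brush visible in the last crops looked undisturbed. I did not look again at the jar, dish, stubby brush or other brush at the end. The dish and stubby brush looked in place after the first move.

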